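Fit the feed wheel on the fastener counter

TASK

Pick the two stray wall anchors off the deck of the yellow fastener counter and drop them in the open red-rimmed tub. Then take the red feed wheel by its white square hub, turn it until its slots line up with the ribs of the counter's shaft, slide it down, and push it fully home against the sprung black plate. The job finishes while you are still holding the wheel pressed down: do not let go, and leave the other things on the table where they are.

Things in the scene. Friction and masses are not known exactly. Their poses are not given: they have to be found in the camera images.
- anchor_a_mid (a point): centre of a cream plastic wall anchor, a ribbed bar 44 x 16 x 16 mm of 15 g lying on the deck; its x axis runs along its length. Both anchors point roughly towards the shaft, one either side of it, their near ends within the circle that the wheel will cover.
- anchor_b_mid (a point): centre of the second, identical cream wall anchor on the deck; x axis along its length.
- bin_floor (a point): centre of the inner floor (4 mm above the table) of the tub for strays: an open grey tub with a red rim, 140 x 140 mm outside, 60 mm high, walls 4 mm, fixed to the table. x and y axes run along its sides. It stands to the left or right of the counter.
- machine: the fastener counter: a fixed yellow box, 180 mm along its x by 150 mm along its y, its flat deck 50 mm above the table; origin under its centre, below the shaft. The anchors lie on the deck along its x direction, one either side of the shaft.
- seat (a point): point on the axis of the counter's upright shaft at the height (54 mm) of the wheel's underside when fully home. Turns with the shaft: x and y run along the four steel ribs (8 mm wide, reaching 15.5 mm from the axis, flat tops at 74 mm). A round brass pilot, 7.7 mm in radius, goes on to 78 mm and tapers off at 86 mm. The shaft stands at any angle to the box and is stiff to turn (0.5 N m). Heights are above the table.
- plate (a joint): travel of the sprung black plate (44 mm diameter) around the shaft's foot: 0 = up (its top 62 mm above the table), 0.008 m = fully down (54 mm). It takes 5 N to start it and 11 N to hold it fully down, and springs back if let go.
- wheel_mid (a point): point on the axis of the red feed wheel, half-way up, 41 mm above its underside (it stands upright on the table). Toothed flange 90 mm across, 16 mm high; above it a round collar 62 mm across up to 40 mm; then a white square hub 30 x 30 mm up to 82 mm, to be grasped on two opposite flats, which are square to the point's x and y. About 0.2 kg.
- bore (a point): centre of the wheel's underside, mouth of its blind bore, 34 mm deep: four slots in a cross along the x and y axes, each 12 mm wide and reaching 18 mm from the axis. It meshes at every quarter turn with about 2 mm play all round. Four white marks on the collar show the slots from above.
- tub_left: bystander: clear tub 120 x 100 x 85 mm with red lid and cream stock, far left; origin under its centre.
- tub_right: bystander: clear tub 120 x 100 x 85 mm with red lid and steel stock, far right; origin under its centre.
- tape_roll: bystander: yellow roll of tape 60 mm across, 24 mm high, lying flat; origin under its centre.
- blank_wheel: bystander: plain grey wheel without teeth, 68 mm across, 26 mm high; origin under its centre.
- glue: bystander: white bottle with red cap, 48 mm across, 110 mm high; origin under its centre.
Mind the look-alikes: they are no part of the job. Leave any blue, purple or turquoise look-alike of the part that bears wheel_mid alone.

How it is judged (in metres and radians):
On the way, in this order (a step that is already met when the one before it is completed fails the run):
1. both anchors are in the tub (x of anchor_a_mid in the frame of bin_floor between -0.068 and 0.068 m and y of anchor_a_mid in the frame of bin_floor between -0.068 and 0.068 m and z of each of anchor_a_mid, anchor_b_mid in the frame of bin_floor below 0.05 m and x of anchor_b_mid in the frame of bin_floor between -0.068 and 0.068 m and y of anchor_b_mid in the frame of bin_floor between -0.068 and 0.068 m), for 0.2 s.
2. the wheel has slid over the ribs, splines meshed (horizontal distance between wheel_mid and seat below 0.004 m and z of wheel_mid in the frame of seat below 0.055 m and angle between wheel_mid's own z axis and vertical below 0.07 rad and (angle between the x axis of wheel_mid and the x axis of seat, either way round below 0.17 rad or angle between the x axis of wheel_mid and the y axis of seat, either way round below 0.17 rad)), for 0.1 s.
At the end, for the whole second after the job is handed in: Both anchors in the tub; wheel on the shaft (within 4 mm of its axis, upright within 0.07 rad, slots within 0.17 rad of the ribs), underside within 2.5 mm of home, sprung plate down at least 6 of 8 mm, gripper touching the wheel with over 3 N, wheel still (all of step 1 and horizontal distance between wheel_mid and seat below 0.004 m and z of wheel_mid in the frame of seat below 0.0435 m and angle between wheel_mid's own z axis and vertical below 0.07 rad and (angle between the x axis of wheel_mid and the x axis of seat, either way round below 0.17 rad or angle between the x axis of wheel_mid and the y axis of seat, either way round below 0.17 rad) and value of joint plate above 0.006 m and contact force between the fingers and wheel above 3 N and linear speed of wheel below 0.02 m/s); the arm keeps its last pose, push and grip.
It fails at once if a bystander (tub, tape, blank wheel, glue) is moved more than 30 mm (distance of any of tub_left, tub_right, tape_roll, blank_wheel, glue from where it was at the start of the episode above 0.03 m).
It also fails if it takes over 67 s, if anything falls off the work surface, if the arm or the gripper's body presses on something with over 40 N, if the wrist force passes 120 N, or if a joint passes its speed limit or range.

ROBOT

A 6-joint arm with a two-finger parallel gripper is mounted at the origin on the work surface. World frame = base frame: x ahead of the robot, y to its left, z up, the work surface at z = 0. Lengths are in m, angles in degrees, forces in N, time in s.
With the tool pointing down it reaches from about 0.35 to 0.875 m from the base axis. Payload 4.2 kg.
Tool frame: the origin (TCP) lies at the very end of the fingers, on their centre line; the grasp point (between the pads) lies 19 mm behind it; z points along the fingers, x is the direction in which the jaws open and shut, and the axes are right-handed (so a half turn about z gives the same grasp; the last joint's range is limited). The gripper opens to 87 mm and grips with 3 to 60 N. Pads are 19 mm wide; open, the fingers measure 117 mm over their backs; the gripper's body (75 mm by 190 mm) begins 51 mm behind the grasp point.
Start: joints at [-53.652, 22.042, 0.453, 0, -68.411, -14.817], TCP at [0.229, -0.581, 0.223] pointing down, gripper open.
Joint ranges: [-179.83, 179.83], [-69.29, 118.12], [-61.27, 80.66], [-181.25, 117.63], [-171.15, -9.14], [-177.46, 177.46]. Speed limits (degrees/s): [159.86, 159.86, 180, 180, 180, 180].

INTERFACE

Orientations are given as a 3x3 rotation matrix whose columns are the frame's x, y, z axes.
In Python, from station import robot gives the robot as it stands. The module is installed in compiled form; this text tells all that it offers.
- The arm moves only by the tool apply_moves, never from a script. Its argument "moves" is a list of rows, each a list of 5 numbers: the shift along the world's x, y, z in mm, then the turn about the world's z in degrees, then the opening, from 0 (shut) to 1 (fully open). A call has 1 to 10 rows; each row is the pose to reach, as a shift and turn from the pose commanded when the call began; what a row does not reach only later rows make up. A row lasts 1/12 s, in which the tool goes at most 41.7 mm and 7.16 degrees, less where a joint would pass 70% of its speed; a pose out of reach is approached as far as the arm can. A call with a gripper value outside its range is refused whole. The fingers move at their own pace and stop on an object; "squeeze" is the grip in N (left out, the last holds). Time passes only in rows, so rows that repeat a pose let the fingers close. It gives the time, the measured TCP pose, the force and the opening at its end, in the units of the state.
- robot.get_obs(): the state, without advancing time (a new reading comes with each control period).
- robot.get_image(name): name is "scene" or "side" or "wrist"; returns (picture, depth): 400x640x3 uint8, red, green, blue; 400x640 float32, m along the optical axis (not along the pixel's ray), 0 where there is no reading.
- robot.camera_model(name): a dict with "fov_y" (degrees; the focal length in pixels is half the picture's height over the tangent of half this angle, whatever the lens; pixels are square), "cx", "cy" (the principal point, pixels), "D" ([k1, k2, p1, p2, k3] as OpenCV has them; the pictures are not rectified), "origin" and "rotation" of the camera in the world; the wrist camera has in their place "hand_eye" (4x4, takes a point from camera to tool coordinates, whose origin is the TCP and whose axes are the tool frame's). Camera axes: x right, y down, z forward; pixel columns grow to the right and rows downward; lengths in m; the calibration is good to about 2 mm. A picture is of the moment at which its call begins: read the wrist's pose just before it. camera_model takes no time and is no camera call.
- robot.hand_in(): hands the job in, once; it reports no verdict.
The state is a dict: "time": time; "joint_pos": joint angles; "qd": joint speeds; "joint_efforts": joint torques, N m; "tool_pos": TCP position; "ee_rot": TCP orientation; "ft_force": force on the tool from outside, world axes, zero at the start; "ft_torque": the same for the moment, N m; "finger_gap": opening from 0.0 (shut) to 1.0 (fully open).
Only numpy, scipy, OpenCV 4.12 (cv2) and the standard library are available. Lean on these libraries where they do the work, as an engineer would, in place of code of your own. Each camera call takes 0.05 s, during which the arm holds its last target. There are 200 camera calls.

## Working session

There is one attempt and no reset: what is moved stays moved. The work goes in short steps, Python scripts to look and compute and a tool call to move; the robot and the scene stay as the last step left them, time stands still between calls to the robot, and variables do not carry over. Pictures are saved under pics/ and viewed, about 8 in all and at most 12, crops included, and the job is handed in when it is done.

Besides the shell and the picture viewer there is one more tool, called in YAML: its name, and indented under it one key for each argument. apply_moves: Moves the arm, as the interface text tells. Its arguments: {"type":"object","properties":{"moves":{"type":"array","items":{"type":"array","items":{"type":"number"}}},"squeeze":{"type":"number"}},"required":["moves"]}

```bash
mkdir -p pics
cat > h.py <<'E'
import numpy as np, cv2
from station import robot
def grab(n):
    o=robot.get_obs(); im,d=robot.get_image(n); m=robot.camera_model(n)
    f=200/np.tan(np.radians(m["fov_y"])/2)
    K=np.array([[f,0,m["cx"]],[0,f,m["cy"]],[0,0,1]])
    if "hand_eye" in m:
        T=np.eye(4);T[:3,:3]=o["ee_rot"];T[:3,3]=o["tool_pos"];T=T@np.array(m["hand_eye"])
        R,t=T[:3,:3],T[:3,3]
    else: R,t=np.array(m["rotation"]),np.array(m["origin"])
    return im,d,(K,np.array(m["D"],float),R,t)
def ray(c,px,z):
    K,D,R,t=c
    u=cv2.undistortPoints(np.array(px,float).reshape(-1,1,2),K,D).reshape(-1,2)
    v=np.c_[u,np.ones(len(u))]@R.T
    return t+v*((z-t[2])/v[:,2])[:,None]
def proj(c,P):
    K,D,R,t=c
    return cv2.projectPoints(np.array(P,float).reshape(-1,1,3),cv2.Rodrigues(R.T)[0],-R.T@t,K,D)[0].reshape(-1,2)
def cloud(c,d):
    K,D,R,t=c
    h,w=d.shape; g=np.stack(np.meshgrid(np.arange(w),np.arange(h)),-1).reshape(-1,1,2).astype(float)
    u=cv2.undistortPoints(g,K,D).reshape(-1,2)
    P=(np.c_[u,np.ones(len(u))]*d.reshape(-1,1))@R.T+t
    P[d.reshape(-1)==0]=np.nan
    return P.reshape(h,w,3)
def save(n,im): cv2.imwrite("pics/"+n+".png",im[...,::-1])
E
python3 - <<'E'
from h import *
for n in("scene","side","wrist"):
    im,d,c=grab(n); save(n+"0",im); print(n,c[3].round(3),c[2][:,2].round(2),c[0][0,0].round(0))
    if n!="wrist":
        np.savez(n+"0.npz",im=im,d=d)
print(robot.get_obs())
E
```

```text
scene [1.342 0.507 0.655] [-0.72 -0.43 -0.55] 414.0
side [0.438 0.592 0.734] [ 0.12 -0.63 -0.77] 366.0
wrist [ 0.161 -0.608  0.385] [ 0.25  0.1  -0.96] 282.0
{'time': 0.15, 'joint_pos': array([-5.36525166e+01,  2.20813376e+01,  3.98110250e-01, -2.06328551e-02,
       -6.84115680e+01, -1.48169179e+01]), 'qd': array([-0.04738109, -0.01143266,  0.27532911,  0.15972295,  0.05481858,
       -0.03055739]), 'joint_efforts': array([-7.90434915e-04, -3.91052806e+01,  1.87586957e+01,  4.22231242e+00,
        1.23742796e-02, -1.37937041e-04]), 'tool_pos': array([ 0.22922504, -0.58095983,  0.22170573]), 'ee_rot': array([[-3.66873411e-01,  9.30270603e-01, -7.10870595e-04],
       [ 9.30269349e-01,  3.66874086e-01,  1.53102876e-03],
       [ 1.68507105e-03, -9.96073810e-05, -9.99998575e-01]]), 'ft_force': array([-0.04102615, -0.19513527,  0.91619909]), 'ft_torque': array([-0.03285145,  0.02455178,  0.00066939]), 'finger_gap': 0.9982298000292131}
```

View pics/scene0.png

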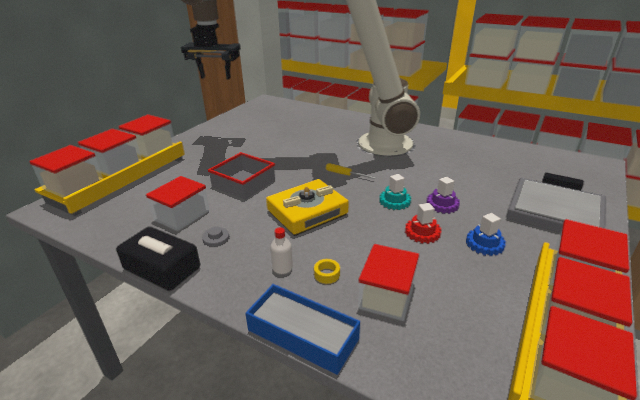

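View pics/side0.png

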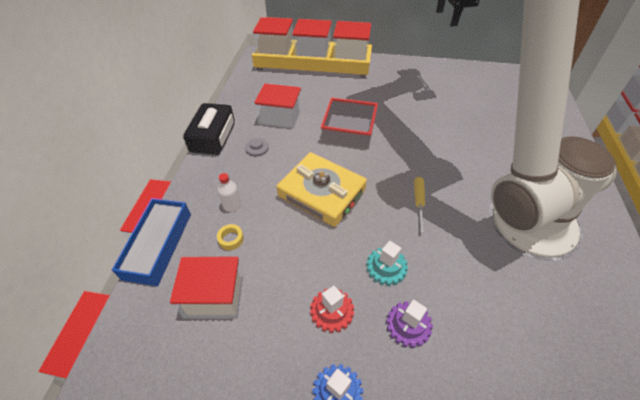

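The scene view shows four wheels: turquoise (396,195), purple (444,198), red (423,228) and blue (486,238). In the side view they are at (387,262), (410,320), (332,305) and (338,388). Only the red one fits "red feed wheel". The counter is at scene (308,205) and the red-rimmed tub at (242,173). Next I'll measure these and make a crop to confirm.

```bash
cat > m1.py <<'E'
from h import *
for n in("scene","side"):
    im,d,c=grab(n); P=cloud(c,d); hsv=cv2.cvtColor(im,cv2.COLOR_RGB2HSV)
    H,S,V=cv2.split(hsv); x,y,z=P[...,0],P[...,1],P[...,2]
    def box(m,z0,z1): 
        m=m&(z>z0)&(z<z1); pts=P[m][:,:2].astype(np.float32); 
        r=cv2.minAreaRect(pts); return m.sum(),np.round(r[0],4),np.round(r[1],4),round(r[2],1)
    red=((H<6)|(H>174))&(S>150)&(V>80)
    # tub rim
    k,lab,st,cen=cv2.connectedComponentsWithStats(red.astype(np.uint8))
    for i in range(1,k):
        if st[i,4]>120:
            m=lab==i; q=P[m]; q=q[~np.isnan(q[:,0])]
            if len(q)==0: continue
            r=cv2.minAreaRect(q[:,:2].astype(np.float32)); print(n,"red",cen[i].round(),st[i,4],np.median(q,0).round(3),np.round(r[0],4),np.round(r[1],3),round(r[2],1),"z",np.percentile(q[:,2],[5,95]).round(3))
    yel=(H>20)&(H<33)&(S>130)
    k,lab,st,cen=cv2.connectedComponentsWithStats(yel.astype(np.uint8))
    for i in range(1,k):
        if st[i,4]>120:
            m=(lab==i); q=P[m]; q=q[np.abs(q[:,2]-.05)<.006]
            if len(q)<50: continue
            r=cv2.minAreaRect(q[:,:2].astype(np.float32)); print(n,"yel",cen[i].round(),st[i,4],np.round(r[0],4),np.round(r[1],3),round(r[2],1))
E
python3 m1.py
python3 - <<'E'
from h import *
a=np.load("scene0.npz")["im"];b=np.load("side0.npz")["im"]
k=[a[165:245,250:350],a[170:260,375:475][:80],b[145:225,270:370],b[270:350,285:385]]
k=[cv2.resize(q,(400,300),interpolation=cv2.INTER_CUBIC) for q in k]
save("crop1",np.vstack([np.hstack(k[:2]),np.hstack(k[2:])]))
E
```

```text
scene red [313.   6.] 523 [-0.835 -0.804  0.312] [-0.5496 -0.5273] [1.71  0.371] 43.7 z [0.305 0.314]
scene red [402.  12.] 350 [-0.854 -0.288  0.311] [-0.8628 -0.3246] [0.278 0.207] 88.6 z [0.306 0.313]
scene red [499.  19.] 383 [-0.826  0.182  0.313] [-0.8631  0.1786] [0.168 0.209] 89.9 z [0.305 0.315]
scene red [546.  22.] 418 [-0.826  0.37   0.313] [-0.9505  0.3668] [0.167 0.388] 89.8 z [0.306 0.316]
scene red [597.  25.] 493 [-0.826  0.559  0.312] [-0.8613  0.556 ] [0.214 0.166] 0.7 z [0.305 0.315]
scene red [633.  26.] 147 [-0.832  0.681  0.314] [-0.8623  0.6825] [0.042 0.207] 89.7 z [0.306 0.315]
scene red [319.  38.] 148 [-0.771 -0.728  0.162] [-0.7871 -0.7389] [0.511 0.061] 89.2 z [0.157 0.167]
scene red [583.  66.] 141 [-0.77   0.56   0.162] [-0.7709  0.557 ] [0.025 0.167] 0.4 z [0.157 0.167]
scene red [318.  86.] 820 [-0.859 -0.792 -0.138] [-0.8756 -0.8168] [0.386 0.515] 19.9 z [-0.144 -0.134]
scene red [360.  95.] 202 [-0.827 -0.497 -0.138] [-0.8502 -0.5102] [0.24  0.118] 22.7 z [-0.144 -0.134]
scene red [479. 113.] 489 [-0.851  0.18  -0.138] [-0.9464  0.1776] [0.169 0.38
[... 1848 characters left out ...]
0 [ 0.711 -0.304  0.084] [ 0.711  -0.3101] [0.1   0.117] 85.6 z [0.082 0.086]
side red [351. 116.] 270 [ 0.482 -0.26   0.06 ] [ 0.4894 -0.2749] [0.15  0.141] 85.3 z [0.056 0.062]
side red [145. 202.] 766 [ 1.391 -0.31  -0.53 ] [ 1.3765 -0.2787] [0.3   0.107] 89.1 z [-0.536 -0.525]
side red [205. 280.] 2730 [0.716 0.307 0.085] [0.7176 0.3034] [0.118 0.099] 9.3 z [0.083 0.087]
side red [ 74. 335.] 2363 [ 1.373  0.315 -0.53 ] [1.3741 0.3002] [0.297 0.112] 89.3 z [-0.534 -0.526]
side red [332. 314.] 719 [0.461 0.316 0.016] [0.4663 0.3037] [0.084 0.078] 5.9 z [0.013 0.041]
side yel [307.  60.] 1108 [ 0.6595 -0.6357] [0.154 0.416] 89.9
side yel [322. 187.] 2086 [ 0.5336 -0.0097] [0.149 0.179] 64.8
```

View pics/crop1.png

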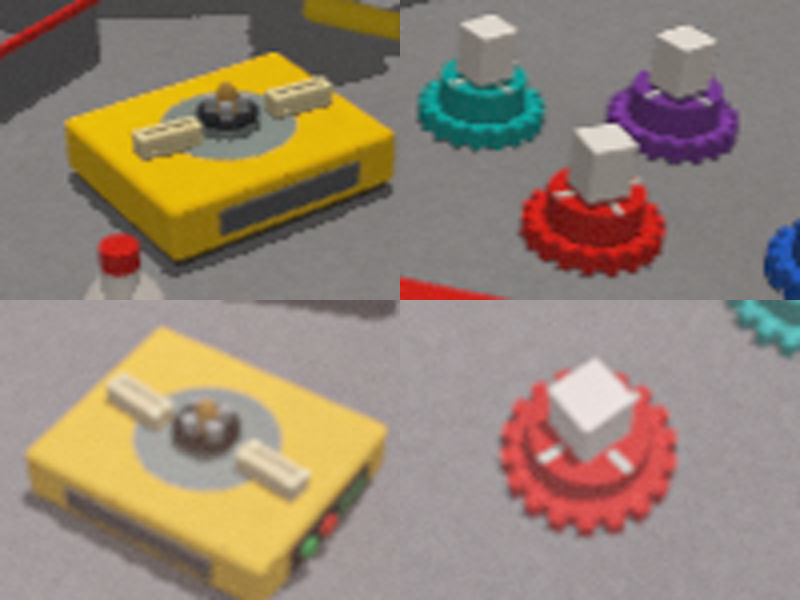

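The crop confirms the red wheel: white square hub, white slot marks on the collar, the only red one. It also shows the two anchors either side of the shaft. I'll move above the counter for a close look, jaws across the anchors.

apply_moves:
  moves:
    - [40,75,0,-6,1]
    - [60,112,0,-12,1]
    - [80,149,0,-18,1]
    - [100,186,0,-24,1]
    - [120,223,0,-30,1]
    - [140,260,0,-36,1]
    - [160,297,0,-42,1]
    - [180,334,0,-47,1]
    - [200,371,0,-47,1]
    - [220,408,0,-47,1]

```text
time: 1.08
tool_pos: [0.4243, -0.2189, 0.2228]
ee_rot: [[0.43, 0.903, 0.001], [0.903, -0.43, -0.0], [0.0, 0.001, -1.0]]
ft_force: [0.3, -1.4, -0.1]
finger_gap: 1.0
```

apply_moves:
  moves:
    - [20,37,0,0,1]
    - [40,74,0,0,1]
    - [60,111,0,0,1]
    - [85,160,0,0,1]
    - [85,160,0,0,1]
    - [85,160,0,0,1]
    - [85,160,0,0,1]
    - [85,160,0,0,1]

```text
time: 1.75
tool_pos: [0.5082, -0.0614, 0.2224]
ee_rot: [[0.431, 0.903, -0.001], [0.903, -0.431, -0.0], [-0.0, -0.001, -1.0]]
ft_force: [-0.2, 0.4, -0.4]
finger_gap: 0.999
```

```bash
cat > anc.py <<'E'
from h import *
import sys
im,d,c=grab("wrist"); save(sys.argv[1],im); np.savez("w.npz",im=im,d=d)
P=cloud(c,d); z=P[...,2]
S=cv2.cvtColor(im,cv2.COLOR_RGB2HSV)
dk=np.abs(z-.05)<.008
print("obs",robot.get_obs()["tool_pos"].round(4),np.degrees(np.arctan2(*robot.get_obs()["ee_rot"][[1,0],0])).round(1))
cream=(S[...,0]>12)&(S[...,0]<32)&(S[...,1]>25)&(S[...,1]<130)&(S[...,2]>110)&(z>.052)&(z<.075)
k,lab,st,cen=cv2.connectedComponentsWithStats(cream.astype(np.uint8))
for i in range(1,k):
    if st[i,4]>80:
        m=lab==i; zz=np.percentile(z[m],70)
        mm=(m&(z>.061)).astype(np.uint8); px=cv2.findNonZero(mm)
        w=ray(c,px.reshape(-1,2),.066)
        r=cv2.minAreaRect(w[:,:2].astype(np.float32)); print(cen[i].round(),st[i,4],zz.round(4),np.round(r[0],4),np.round(r[1],4),round(r[2],1))
yel=(S[...,0]>18)&(S[...,0]<33)&(S[...,1]>140)&dk
r=cv2.minAreaRect(ray(c,cv2.findNonZero(yel.astype(np.uint8)).reshape(-1,2),.05)[:,:2].astype(np.float32));print("deck",r, np.nanmedian(z[yel]))
E
python3 anc.py w1
```

```text
obs [ 0.5081 -0.0618  0.2225] 64.5
[379. 143.] 353 0.0667 [0.4886 0.0172] [0.017  0.0429] 57.2
[615. 206.] 1200 0.066 [0.698 0.257] [0.0494 0.1075] 70.1
[371. 226.] 581 0.0669 [ 0.5784 -0.0311] [0.017  0.0462] 56.7
deck ((0.5312913656234741, -0.012665018439292908), (0.14763011038303375, 0.1764291673898697), 64.4747543334961) 0.05073205135899195
```

View pics/w1.png

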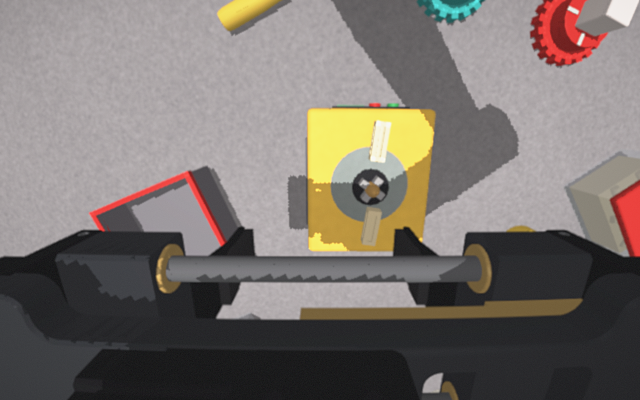

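The wrist view shows the anchors at (379,143) and (371,226), the shaft at (370,187) and the tub's corner at left. Anchor A comes first.

apply_moves:
  moves:
    - [-10,40,-10,-4,0.6]
    - [-19,79,-40,-7.5,0.6]
    - [-19,79,-80,-7.5,0.6]
    - [-19,79,-115,-7.5,0.6]
    - [-19,79,-145,-7.5,0.6]
    - [-19,79,-160,-7.5,0.6]
    - [-19,79,-168,-7.5,0.6]
    - [-19,79,-168,-7.5,0.6]
    - [-19,79,-168,-7.5,0.6]

```text
time: 2.55
tool_pos: [0.4904, 0.0176, 0.0552]
ee_rot: [[0.545, 0.838, 0.001], [0.838, -0.545, 0.0], [0.001, 0.001, -1.0]]
ft_force: [0.2, 0.4, 0.8]
finger_gap: 0.601
```

apply_moves:
  moves:
    - [0,0,0,0,0]
    - [0,0,0,0,0]
    - [0,0,0,0,0]
    - [0,0,0,0,0]
    - [0,0,0,0,0]
    - [0,0,0,0,0]
    - [0,0,0,0,0]
    - [0,0,0,0,0]
  squeeze: 20

```text
time: 3.22
tool_pos: [0.4899, 0.0183, 0.0547]
ee_rot: [[0.544, 0.839, 0.0], [0.839, -0.544, 0.0], [0.0, 0.0, -1.0]]
ft_force: [-0.7, 0.3, 2.0]
finger_gap: 0.178
```

apply_moves:
  moves:
    - [0,0,40,0,0]
    - [0,0,80,0,0]
    - [0,-40,80,0,0]
    - [0,-80,80,0,0]
    - [0,-120,80,0,0]
    - [0,-160,80,0,0]
    - [0,-200,80,0,0]
    - [0,-240,80,0,0]
    - [0,-270,50,0,0]
    - [0,-270,15,0,0]

```text
time: 4.05
tool_pos: [0.4924, -0.2568, 0.0713]
ee_rot: [[0.548, 0.837, 0.008], [0.837, -0.548, -0.003], [0.002, 0.009, -1.0]]
ft_force: [2.3, -0.7, -0.7]
finger_gap: 0.184
```

apply_moves:
  moves:
    - [0,0,-20,0,0]
    - [0,0,-20,0,0]
    - [0,0,-20,0,0.4]
    - [0,0,-20,0,0.4]
    - [0,0,-20,0,0.4]
    - [0,0,-20,0,0.4]
    - [0,0,20,0,0.4]
    - [0,0,55,0,0.4]
    - [0,0,85,0,0.6]

```text
time: 4.8
tool_pos: [0.4906, -0.2517, 0.1579]
ee_rot: [[0.543, 0.84, 0.003], [0.84, -0.543, -0.001], [0.001, 0.003, -1.0]]
ft_force: [0.3, 0.3, 0.3]
finger_gap: 0.426
```

apply_moves:
  moves:
    - [15,37,0,0,0.6]
    - [30,74,0,0,0.6]
    - [45,111,0,0,0.6]
    - [60,148,0,0,0.6]
    - [75,185,0,0,0.6]
    - [89,221,-5,0,0.6]
    - [89,221,-40,0,0.6]
    - [89,221,-70,0,0.6]
    - [89,221,-92,0,0.6]
    - [89,221,-100,0,0.6]

```text
time: 5.63
tool_pos: [0.5768, -0.0302, 0.0522]
ee_rot: [[0.544, 0.839, -0.005], [0.839, -0.544, -0.0], [-0.003, -0.004, -1.0]]
ft_force: [-1.1, 0.6, 0.6]
finger_gap: 0.602
```

apply_moves:
  moves:
    - [0,0,0,0,0.6]
    - [0,0,0,0,0]
    - [0,0,0,0,0]
    - [0,0,0,0,0]
    - [0,0,0,0,0]
    - [0,0,0,0,0]
    - [0,0,0,0,0]
    - [0,0,0,0,0]
    - [0,0,0,0,0]

```text
time: 6.38
tool_pos: [0.579, -0.0308, 0.055]
ee_rot: [[0.544, 0.839, 0.001], [0.839, -0.544, -0.0], [0.0, 0.0, -1.0]]
ft_force: [-1.6, -1.0, 2.7]
finger_gap: 0.182
```

apply_moves:
  moves:
    - [0,0,40,0,0]
    - [0,0,80,0,0]
    - [-13,-37,85,0,0]
    - [-26,-74,85,0,0]
    - [-39,-111,85,0,0]
    - [-52,-148,85,0,0]
    - [-65,-185,85,0,0]
    - [-78,-222,85,0,0]
    - [-90,-256,75,0,0]
    - [-90,-256,40,0,0]

```text
time: 7.22
tool_pos: [0.4907, -0.293, 0.0991]
ee_rot: [[0.548, 0.837, 0.011], [0.837, -0.548, -0.005], [0.002, 0.012, -1.0]]
ft_force: [1.9, 0.9, -0.4]
finger_gap: 0.181
```

apply_moves:
  moves:
    - [0,0,-20,0,0]
    - [0,0,-35,0,0]
    - [0,0,-35,0,0.4]
    - [0,0,-35,0,0.4]
    - [0,0,-35,0,0.4]
    - [0,0,-35,0,0.4]
    - [0,0,5,0,0.4]
    - [0,0,45,0,0.4]
    - [0,0,85,0,0.6]
    - [0,0,125,0,1]

```text
time: 8.05
tool_pos: [0.4889, -0.2865, 0.223]
ee_rot: [[0.544, 0.839, 0.002], [0.839, -0.544, -0.001], [0.001, 0.002, -1.0]]
ft_force: [1.4, 0.1, -0.2]
finger_gap: 0.479
```

apply_moves:
  moves:
    - [6,38,0,6,1]
    - [12,76,0,12,1]
    - [18,114,0,18,1]
    - [24,152,0,24,1]
    - [30,190,0,30,1]
    - [36,228,0,36,1]
    - [45,266,-10,42,1]
    - [45,276,-30,48,1]
    - [45,276,-43,52,1]
    - [45,276,-43,52,1]

```text
time: 8.88
tool_pos: [0.5323, -0.0095, 0.175]
ee_rot: [[-0.329, 0.944, -0.004], [0.944, 0.329, -0.0], [0.001, -0.003, -1.0]]
ft_force: [-0.4, -0.1, -0.7]
finger_gap: 0.995
```

apply_moves:
  moves:
    - [0,0,0,0,1]
    - [0,0,0,0,1]
    - [0,0,0,0,1]

```text
time: 9.13
tool_pos: [0.5346, -0.0111, 0.1782]
ee_rot: [[-0.324, 0.946, 0.003], [0.946, 0.324, 0.0], [-0.001, 0.003, -1.0]]
ft_force: [-0.0, -0.6, 0.7]
finger_gap: 1.003
```

Run:
```python
from h import *
o=robot.get_obs();print(o["tool_pos"].round(4),np.degrees(np.arctan2(*o["ee_rot"][[1,0],0])).round(2),o["joint_pos"].round(1))
im,d,c=grab("wrist"); np.savez("w2.npz",im=im,d=d,K=c[0],D=c[1],R=c[2],t=c[3])
p=proj(c,[.534,-.01,.074])[0]; print(p)
x,y=p.astype(int); q=im[max(y-40,0):y+40,x-50:x+50]; save("w2",cv2.resize(q,(800,640)[:2] if 0 else (750,600),interpolation=cv2.INTER_CUBIC)); print(max(y-40,0),x-50)
P=cloud(c,d); z=P[...,2]; m=(np.abs(z-.074)<.003)&(np.hypot(P[...,0]-.534,P[...,1]+.01)<.03)
w=P[m]; print(m.sum(),w.mean(0)); print(cv2.findNonZero(m.astype(np.uint8)).reshape(-1,2).mean(0))
```

```text
[ 0.5346 -0.0111  0.1782] 108.93 [ 16.2  15.4 -16.2   0.  -58.3 -87.3]
[325.07172691 198.12533171]
158 275
296 [ 0.5316487  -0.01329458  0.07474807]
[322.66891892 195.01013514]
```

View pics/w2.png

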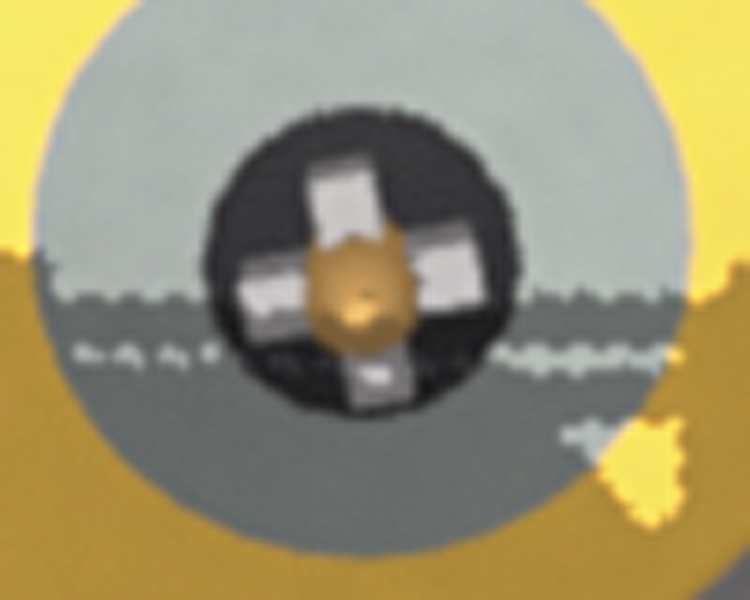

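The crop shows the cross of ribs with ends at (340,162), (477,265), (378,405) and (247,312). It is turned about 10° from the tool axes.

Run:
```python
from h import *
a=np.load("w2.npz"); c=(a["K"],a["D"],a["R"],a["t"])
px=np.array([[340,162],[477,265],[378,405],[247,312]])/7.5+[275,158]-.5+.067
w=ray(c,px,.074); print(w.round(4)); print(np.hypot(*(w[0]-w[2])[:2]),np.hypot(*(w[1]-w[3])[:2]))
print("cen",(w[0]+w[2])/2,(w[1]+w[3])/2, "ang",[np.degrees(np.arctan2(*(w[i]-w[j])[[1,0]]))%90 for i,j in((0,2),(1,3))])
# plate circle at z=.062 (dark disc) fit, deck ring
S=cv2.cvtColor(a["im"],cv2.COLOR_RGB2HSV); P=cloud(c,a["d"])
m=(S[...,2]<75)&(np.abs(P[...,2]-.062)<.006)&(np.hypot(P[...,0]-.534,P[...,1]+.01)<.03)
h=cv2.convexHull(cv2.findNonZero(m.astype(np.uint8))).reshape(-1,2)
(e,r)=cv2.minEnclosingCircle(ray(c,h,.062)[:,:2].astype(np.float32)); print("plate",e,r)
m=(S[...,0]>18)&(S[...,0]<33)&(S[...,1]>140)&(np.abs(P[...,2]-.05)<.006)
r=cv2.minAreaRect(ray(c,cv2.findNonZero(m.astype(np.uint8)).reshape(-1,2),.05)[:,:2].astype(np.float32));print("deck",r)
```

```text
[[ 5.177e-01 -2.090e-02  7.400e-02]
 [ 5.248e-01  4.000e-04  7.400e-02]
 [ 5.471e-01 -5.600e-03  7.400e-02]
 [ 5.406e-01 -2.600e-02  7.400e-02]]
0.03317009778919902 0.030701537333820816
cen [ 0.53242927 -0.01323373  0.074     ] [ 0.53273101 -0.01280806  0.074     ] ang [np.float64(27.535799782473447), np.float64(30.949056172563886)]
plate (0.5331665873527527, -0.012887335382401943) 0.021606994792819023
deck ((0.5317273736000061, -0.013212770223617554), (0.14688792824745178, 0.1770746409893036), 64.23036193847656)
```

apply_moves:
  moves:
    - [-7,36,20,5,1]
    - [-14,72,20,10,1]
    - [-22,108,20,10,1]
    - [-29,144,20,10,1]
    - [-37,180,20,10,1]
    - [-44,216,20,10,1]
    - [-52,252,20,10,1]
    - [-58,288,20,10,1]
    - [-64,314,20,10,1]
    - [-64,314,20,10,1]

```text
time: 10.02
tool_pos: [0.4698, 0.3073, 0.1973]
ee_rot: [[-0.488, 0.873, 0.002], [0.873, 0.488, 0.002], [0.001, 0.003, -1.0]]
ft_force: [-0.7, -0.4, 1.3]
finger_gap: 0.999
```

apply_moves:
  moves:
    - [0,0,0,0,1]
    - [0,0,0,0,1]
    - [0,0,0,0,1]

```text
time: 10.27
tool_pos: [0.4702, 0.3021, 0.1969]
ee_rot: [[-0.484, 0.875, 0.0], [0.875, 0.484, 0.0], [0.0, 0.0, -1.0]]
ft_force: [1.1, 0.3, -0.2]
finger_gap: 0.996
```

```bash
cat > wh.py <<'E'
from h import *
import sys
o=robot.get_obs();yaw=np.degrees(np.arctan2(*o["ee_rot"][[1,0],0]));print(o["tool_pos"].round(4),yaw.round(2))
im,d,c=grab("wrist"); np.savez(sys.argv[1]+".npz",im=im,d=d,K=c[0],D=c[1],R=c[2],t=c[3])
P=cloud(c,d); z=P[...,2]; m=(np.abs(z-.082)<.006)&(np.hypot(P[...,0]-.47,P[...,1]-.303)<.03)
S=cv2.cvtColor(im,cv2.COLOR_RGB2HSV); m&=(S[...,1]<60)
px=cv2.findNonZero(m.astype(np.uint8)).reshape(-1,2); w=ray(c,px,.082)
r=cv2.minAreaRect(w[:,:2].astype(np.float32)); print("hub",len(px),px.mean(0),w.mean(0).round(4),r)
v=np.array(r[0])-o["tool_pos"][:2]; print("tool-frame off",v@o["ee_rot"][:2,0],v@o["ee_rot"][:2,1])
m=((S[...,0]<6)|(S[...,0]>174))&(S[...,1]>140)&(np.hypot(P[...,0]-.47,P[...,1]-.303)<.06)&(abs(z-.016)<.004)
h=cv2.convexHull(cv2.findNonZero(m.astype(np.uint8))).reshape(-1,2)
print("flange",cv2.minEnclosingCircle(ray(c,h,.016)[:,:2].astype(np.float32)))
x,y=px.mean(0).astype(int); save(sys.argv[1],cv2.resize(im[max(y-64,0):y+64,x-80:x+80],(750,600),interpolation=cv2.INTER_CUBIC))
E
python3 wh.py w3
```

```text
[0.4702 0.3021 0.1969] 118.93
hub 865 [321.5283237  187.96878613] [0.4641 0.2962 0.082 ] ((0.4642959535121918, 0.2963482141494751), (0.030612383037805557, 0.029856787994503975), 46.13726806640625)
tool-frame off -0.002196209176578464 -0.007944641647408197
flange ((0.4648297131061554, 0.2965126037597656), 0.04504944011569023)
```

View pics/w3.png

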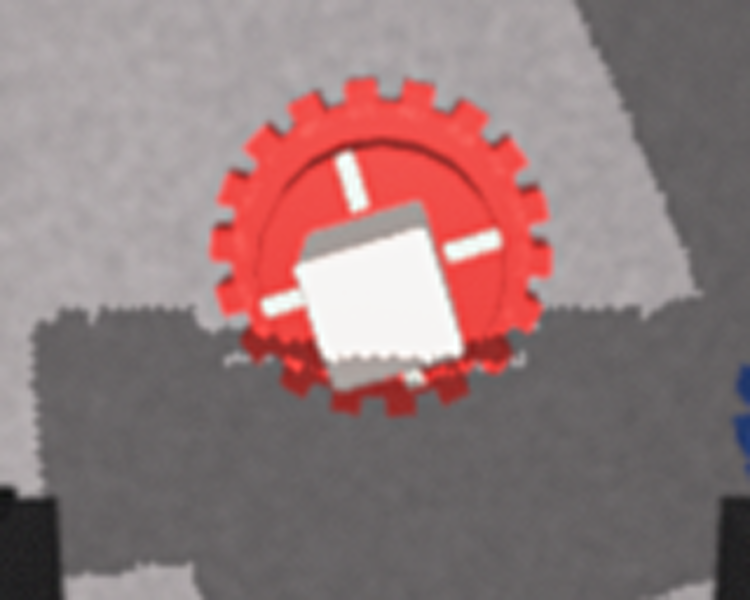

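The crop shows the red wheel with its white hub top centred near (380,295) in the crop. The marks line up with the hub flats. It is turned about 17° from the tool, so I'll turn, descend and grasp.

apply_moves:
  moves:
    - [-6,-6,-10,7,0.75]
    - [-6,-6,-20,14,0.75]
    - [-6,-6,-50,17.2,0.75]
    - [-6,-6,-85,17.2,0.75]
    - [-6,-6,-115,17.2,0.75]
    - [-6,-6,-138,17.2,0.75]
    - [-6,-6,-148,17.2,0.75]
    - [-6,-6,-152,17.2,0.75]
    - [-6,-6,-152,17.2,0.75]
    - [-6,-6,-152,17.2,0.75]

```text
time: 11.15
tool_pos: [0.4649, 0.2978, 0.0459]
ee_rot: [[-0.722, 0.692, 0.002], [0.692, 0.722, 0.002], [-0.0, 0.003, -1.0]]
ft_force: [-0.9, 0.7, 0.1]
finger_gap: 0.752
```

apply_moves:
  moves:
    - [0,0,0,0,0.2]
    - [0,0,0,0,0.2]
    - [0,0,0,0,0.2]
    - [0,0,0,0,0.2]
    - [0,0,0,0,0.2]
    - [0,0,0,0,0]
    - [0,0,0,0,0]
    - [0,0,0,0,0]
  squeeze: 40

```text
time: 11.82
tool_pos: [0.4639, 0.2973, 0.0447]
ee_rot: [[-0.722, 0.692, 0.0], [0.692, 0.722, -0.0], [-0.0, 0.0, -1.0]]
ft_force: [-0.7, -0.7, 1.8]
finger_gap: 0.34
```

apply_moves:
  moves:
    - [0,0,40,0,0]
    - [0,0,80,0,0]
    - [0,0,115,0,0]
    - [8,-36,115,-6,0]
    - [16,-72,115,-12,0]
    - [24,-108,115,-17,0]
    - [32,-144,115,-17,0]
    - [40,-180,115,-17,0]
    - [48,-216,115,-17,0]
    - [56,-252,115,-17,0]

```text
time: 12.65
tool_pos: [0.5192, 0.0435, 0.159]
ee_rot: [[-0.488, 0.873, -0.001], [0.873, 0.488, 0.0], [0.001, -0.001, -1.0]]
ft_force: [0.7, 0.1, -0.9]
finger_gap: 0.342
```

apply_moves:
  moves:
    - [7,-30,0,0,0]
    - [13,-54,0,0,0]
    - [13,-58,0,0,0]
    - [13,-58,0,0,0]
    - [13,-58,0,0,0]
    - [13,-58,0,0,0]
    - [13,-58,0,0,0]

```text
time: 13.23
tool_pos: [0.5326, -0.0117, 0.1594]
ee_rot: [[-0.49, 0.872, -0.0], [0.872, 0.49, 0.0], [0.0, -0.0, -1.0]]
ft_force: [-1.1, -0.6, -3.0]
finger_gap: 0.338
```

```bash
cat > hold.py <<'E'
from h import *
import sys
o=robot.get_obs();yaw=np.degrees(np.arctan2(*o["ee_rot"][[1,0],0]));T=o["tool_pos"];print(T.round(4),yaw.round(2),o["finger_gap"],o["ft_force"].round(1))
for n in("wrist","scene","side"):
    im,d,c=grab(n); P=cloud(c,d); S=cv2.cvtColor(im,cv2.COLOR_RGB2HSV)
    zf=T[2]-.0437+.016   # flange top
    red=((S[...,0]<8)|(S[...,0]>172))&(S[...,1]>120)&(np.linalg.norm(P-[T[0],T[1],zf],axis=2)<.065)
    fl=red&(np.abs(P[...,2]-zf)<.012)
    print(n,"red",red.sum(),"z",np.percentile(P[red][:,2],[5,50,95]).round(4) if red.any() else "")
    if fl.sum()>30:
        q=P[fl]; h=cv2.convexHull(cv2.findNonZero(fl.astype(np.uint8))).reshape(-1,2); w=ray(c,h,zf)
        e,r=cv2.minEnclosingCircle(w[:,:2].astype(np.float32)); v=np.array(e)-T[:2]
        print("  flange",np.round(e,4),round(r,4),"tool off",(v@o["ee_rot"][:2,:2]).round(4))
    p=proj(c,T-[0,0,.03])[0].astype(int); k=(64,80)
    a,b=max(p[1]-64,0),max(p[0]-80,0); save(sys.argv[1]+n,im[a:a+128,b:b+160]); print("  crop org",b,a)
ims=[cv2.resize(cv2.imread(f"pics/{sys.argv[1]}{n}.png"),(400,320),interpolation=cv2.INTER_CUBIC) for n in("scene","side")]
cv2.imwrite("pics/"+sys.argv[1]+".png",np.hstack(ims))
E
python3 hold.py h1
```

```text
[ 0.5326 -0.0117  0.1594] 119.32 0.33767009619001753 [-1.1 -0.6 -3. ]
wrist red 5975 z [0.128  0.1322 0.1562]
  flange [ 0.5318 -0.0123] 0.0455 tool off [-0.0002 -0.001 ]
  crop org 243 161
scene red 554 z [0.1199 0.1327 0.1558]
  flange [ 0.5447 -0.0012] 0.0512 tool off [0.0032 0.0157]
  crop org 226 108
side red 691 z [0.1211 0.1308 0.1542]
  flange [ 0.5319 -0.0024] 0.0474 tool off [0.0085 0.0039]
  crop org 241 94
```

View pics/h1.png

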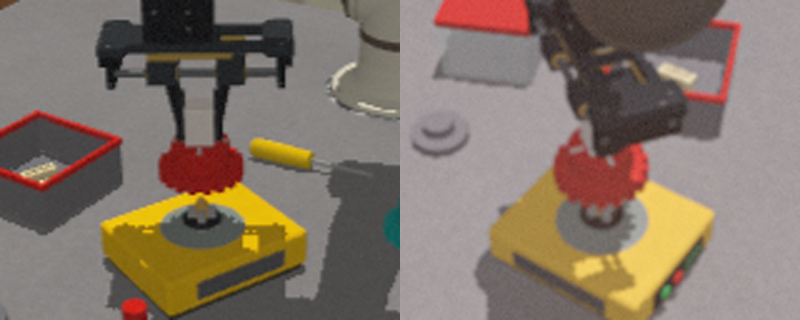

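The scene half shows the wheel held upright over the shaft, with an anchor visible in the tub; the side half shows the same. I'll check sideways alignment of wheel and shaft in both fixed cameras, with the wheel itself as calibration.

Run:
```python
from h import *
o=robot.get_obs();T=o["tool_pos"]
A=[];B=[]
for n in("scene","side"):
    im,d,c=grab(n); P=cloud(c,d); S=cv2.cvtColor(im,cv2.COLOR_RGB2HSV)
    f=np.array([*T[:2],0])-c[3]; f[2]=0; f/=np.linalg.norm(f); L=np.array([-f[1],f[0],0])
    red=((S[...,0]<8)|(S[...,0]>172))&(S[...,1]>110)&(np.linalg.norm(P-[T[0],T[1],T[2]-.03],axis=2)<.065)
    k,lab,st,_=cv2.connectedComponentsWithStats(red.astype(np.uint8)); red=lab==1+np.argmax(st[1:,4])
    px=cv2.findNonZero(red.astype(np.uint8)).reshape(-1,2); w=ray(c,px,T[2]-.036)@L
    wl=(w.max()+w.min())/2; 
    a=np.load(n+"0.npz"); im0=a["im"]; P0=cloud(c,a["d"]); S0=cv2.cvtColor(im0,cv2.COLOR_RGB2HSV)
    m=(S0[...,2]<80)&(np.hypot(P0[...,0]-.534,P0[...,1]+.011)<.03)&(P0[...,2]>.052)&(P0[...,2]<.07)
    q=cv2.findNonZero(m.astype(np.uint8)).reshape(-1,2); v=ray(c,q,.062)@L
    br=(S0[...,0]>8)&(S0[...,0]<22)&(S0[...,1]>90)&(np.hypot(P0[...,0]-.534,P0[...,1]+.011)<.016)&(P0[...,2]>.072)
    b=cv2.findNonZero(br.astype(np.uint8)); 
    bl=(ray(c,b.reshape(-1,2),.080)@L) if b is not None else np.array([np.nan])
    pl=(v.max()+v.min())/2
    print(n,"wheel",(wl-T@L)*1e3,"width",np.ptp(w)," plate-TCP",(pl-T@L)*1e3,"w",np.ptp(v),len(q),"pilot",((bl.max()+bl.min())/2-T@L)*1e3,np.ptp(bl),len(bl))
    A.append(L[:2]);B.append([pl-wl,(bl.max()+bl.min())/2-wl])
print("shaft - wheel xy (plate, pilot) mm\n",np.linalg.solve(np.array(A),np.array(B)).T*1e3)
```

```text
scene wheel -0.38156540712969145 width 0.08605629596595032  plate-TCP 0.5944102060168044 w 0.04091325694895542 71 pilot 0.22350794331366108 0.013493925046794752 23
side wheel 1.5001993420622473 width 0.08548511269588777  plate-TCP -3.983901947558599 w 0.02222465615228897 4 pilot 1.9756115401411423 0.009778667057569801 19
shaft - wheel xy (plate, pilot) mm
 [[-4.87669846 -4.28728545]
 [ 0.53991661 -0.37254163]]
```

The pilot crossing puts the shaft within 1 mm of the wheel axis, which agrees with the wrist measurement. Now I'll lower onto the pilot.

apply_moves:
  moves:
    - [0,-0.7,-10,0,0]
    - [0,-0.7,-20,0,0]
    - [0,-0.7,-28,0,0]
    - [0,-0.7,-32,0,0]
    - [0,-0.7,-36,0,0]
    - [0,-0.7,-36,0,0]
    - [0,-0.7,-36,0,0]

```text
time: 14.07
tool_pos: [0.5329, -0.0135, 0.1233]
ee_rot: [[-0.488, 0.873, -0.0], [0.873, 0.488, -0.0], [-0.0, -0.0, -1.0]]
ft_force: [0.3, 0.4, -2.1]
finger_gap: 0.338
```

apply_moves:
  moves:
    - [0,0,-3,0,0]
    - [0,0,-6,0,0]
    - [0,0,-9,0,0]
    - [0,0,-9,0,0]
    - [0,0,-9,0,0]

```text
time: 14.48
tool_pos: [0.5327, -0.0135, 0.1144]
ee_rot: [[-0.488, 0.873, -0.0], [0.873, 0.488, -0.0], [0.0, -0.0, -1.0]]
ft_force: [0.1, -0.9, -2.2]
finger_gap: 0.336
```

apply_moves:
  moves:
    - [0,0,-4,0,0]
    - [0,0,-8,0,0]
    - [0,0,-12,0,0]
    - [0,0,-12,0,0]
    - [0,0,-12,0,0]
  squeeze: 55

```text
time: 14.9
tool_pos: [0.5332, -0.0134, 0.1033]
ee_rot: [[-0.489, 0.872, 0.001], [0.872, 0.489, -0.0], [-0.0, 0.0, -1.0]]
ft_force: [-2.4, 0.8, 5.7]
finger_gap: 0.339
```

apply_moves:
  moves:
    - [0,0,-2,0,0]
    - [0,0,-4,0,0]
    - [0,0,-5,0,0]
    - [0,0,-5,0,0]
    - [0,0,-5,0,0]
    - [0,0,-5,0,0]

```text
time: 15.4
tool_pos: [0.5332, -0.0134, 0.0991]
ee_rot: [[-0.489, 0.872, 0.001], [0.872, 0.489, -0.0], [-0.001, 0.001, -1.0]]
ft_force: [-2.8, 0.8, 8.4]
finger_gap: 0.337
```

apply_moves:
  moves:
    - [0,0,-1,0,0]
    - [0,0,-2,0,0]
    - [0,0,-2,0,0]
    - [0,0,-2,0,0]
    - [0,0,-2,0,0]

```text
time: 15.82
tool_pos: [0.5333, -0.0133, 0.0986]
ee_rot: [[-0.489, 0.872, 0.002], [0.872, 0.489, -0.0], [-0.001, 0.001, -1.0]]
ft_force: [-5.8, 1.8, 17.0]
finger_gap: 0.342
```

```bash
python3 hold.py h2 | grep -v crop
```

```text
[ 0.5333 -0.0133  0.0986] 119.3 0.34167150862277706 [-5.8  1.8 17. ]
wrist red 6039 z [0.0667 0.0715 0.0955]
  flange [ 0.5324 -0.0141] 0.0453 tool off [-0.0002 -0.0012]
scene red 537 z [0.0582 0.0719 0.0955]
  flange [ 0.5458 -0.0063] 0.0505 tool off [0.     0.0143]
side red 582 z [0.0599 0.07   0.0934]
  flange [ 0.5351 -0.0028] 0.0459 tool off [0.0083 0.0067]
```

View pics/h2.png

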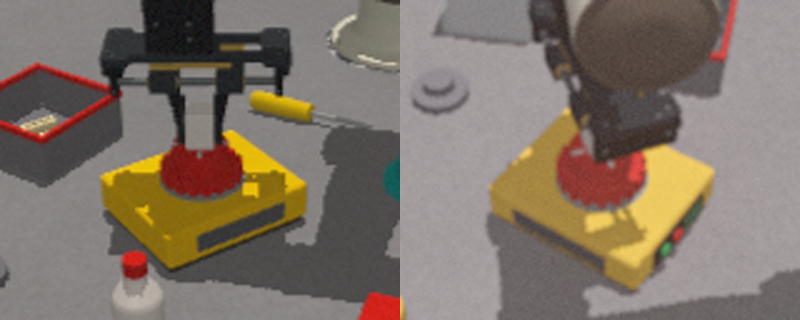

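apply_moves:
  moves:
    - [-0.7,0.2,0,0,0]
    - [-0.7,0.2,-0.5,0,0]
    - [-0.7,0.2,-1,0,0]
    - [-0.7,0.2,-1,0,0]
    - [-0.7,0.2,-1,0,0]

```text
time: 16.38
tool_pos: [0.5333, -0.0133, 0.0986]
ee_rot: [[-0.49, 0.872, 0.003], [0.872, 0.49, -0.001], [-0.002, 0.003, -1.0]]
ft_force: [-5.7, 1.6, 21.4]
finger_gap: 0.342
```

Run:
```python
from h import *
im,d,c=grab("scene"); s,ds,cs=grab("side")
k=[im[145:205,200:280],s[85:150,310:390]]
save("tub",np.hstack([cv2.resize(q,(400,300),interpolation=cv2.INTER_CUBIC) for q in k]))
```

View pics/tub.png

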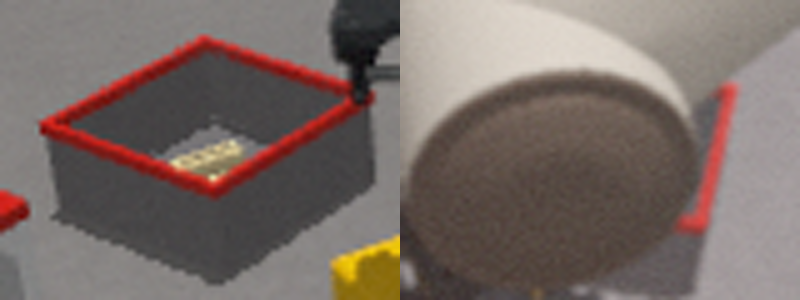

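The force rose from 17 to 21 N with no travel, so the wheel is on its hard stop. One anchor is clearly visible in the tub in the scene half at (210,158). The side view is blocked by the arm, so I'll use the wrist view to look for the second.

Run:
```python
from h import *
im,d,c=grab("wrist"); save("w9",im); print(proj(c,[.489,-.275,.004]))
a=cv2.imread("pics/h1side.png"); print(a.shape)
im,d,c=grab("scene"); P=cloud(c,d)
S=cv2.cvtColor(im,cv2.COLOR_RGB2HSV)
m=(np.hypot(P[...,0]-.489,P[...,1]+.275)<.085)&(P[...,2]<.05)&(S[...,0]>15)&(S[...,0]<32)&(S[...,1]>40)
print(m.sum(),np.c_[P[m].min(0),P[m].max(0)].round(3))
```

```text
[[80.66375359 11.3958425 ]]
(128, 160, 3)
66 [[ 0.442  0.504]
 [-0.322 -0.266]
 [ 0.003  0.023]]
```

View pics/w9.png

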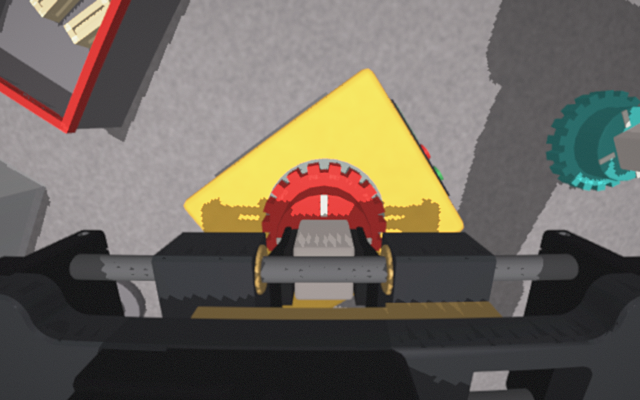

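The wrist view shows both anchors in the tub, at (50,8) and (88,20). The deck is clear and the wheel is seated at (322,205). Handing in.

```bash
python3 -c "
from station import robot
o=robot.get_obs();print(o['tool_pos'],o['ft_force'],o['finger_gap'],o['time']);print(robot.hand_in())"
```

```text
[ 0.53327139 -0.0133097   0.09860112] [-6.40149489  1.18017511 21.14217257] 0.33746555488133784 16.5833
the job is handed in; nothing more can be done
None
```

Both anchors are in the red-rimmed tub, and the red wheel is pushed down on the counter's shaft, still gripped. I handed the job in at 16.6 s of the 67 s allowed; the station gave no verdict.

**Last checks:**
- **Anchors:** the wrist view shows both in the tub and the deck clear.
- **Wheel down:** the wheel's underside works out at about 55 mm, against 54 mm for home, assuming it has not slipped in the grip. Extra push raised the force from 17 to 21 N with no more travel, so I take it to be on the hard stop.
- **Slots and ribs:** the wheel is at 119.3°, against about 119° measured for the ribs, and it slid over them without resistance. My two rib readings differed by about 3°, well inside the tolerance.
- **Grip:** the jaws are still closed on the hub at 55 N.

**Disagreements and gaps:**
- The fixed cameras put the deck centre 2–3 mm away from where the wrist camera did. I used the wrist position, which matched the fixed-camera sighting of the pilot to about 1 mm.
- A steady sideways force of about 6 N remained on the wheel, and a 0.7 mm shift did not remove it.
- I could not read the plate's travel directly; I inferred it from the wheel height and the force.
- I did not measure the bystanders' positions at the end. I did not knowingly touch any of them.

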